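# Slide the pan under the lid press, flip the catch, hold the lever

## Task

On the lab bench, slide the lidded steel pan along the press bed, without lifting or tipping it, from its side ring until it stands centred in the middle ring under the press foot. Then flip the safety catch all the way over, away from the lever, and after that pull the lever by its cross grip towards the front of the press, as far as it goes, so that the foot bears on the pan's lid. Finish while holding the lever pulled, do not let it go, and leave the jar, the bottle and the tube rack where they stand.

Things in the scene. Friction and masses are not known exactly. Their poses are not given: they have to be found in the camera images.
- press: Fixed cream lid press. Origin on the bench under the ram axis; -x is its front, z up; may be turned about z. Bed plate x -80..155, y -200..200, top z 10 mm. Column x 85..135, y -35..35. Head over the middle ring: x -35..135, y -30..30, z 120..175 mm. Lever and catch sit on its right side (-y).
- mid_ring (a point): Centre of the middle of three thin dark ring marks (51 mm radius) drawn flat on the bed's top face (press z = 10 mm), straight below the press foot. The side rings are centred 135 mm to the left and right (press y +135, -135 mm).
- pan: Loose round steel pan with fixed flat lid, 86 mm across, 62 mm high, 0.5 to 0.8 kg, in the left or right ring. Origin: centre of its underside. A flat stick handle runs out along its own -x (towards the press's front, up to 0.3 rad askew): 18 mm wide, 10 mm thick, mid-height 40 mm above the pan's underside, reaching from 41 to 167 mm from the pan's axis, open beneath.
- handle (a point): Point on the pan handle's centre line, 130 mm from the pan's axis and 40 mm above its underside: a good place to pinch it across its 18 mm width from above. Axes as the pan's.
- foot: Round steel foot under the head, 36 mm across; origin at the centre of its underside, 97 mm above the bench at rest. It goes straight down 50 mm per radian of lever. It meets the lid of a pan in the middle ring after 25 mm (lever at 0.5 rad); beyond that it yields on its spring (500 N/m, 1.5 N preload) and presses on the lid.
- catch (a joint): Catch angle, rad. 0 = set: a flat steel bar 24 mm wide, 88 mm long leans 0.52 rad outwards (press -y) from its hinge, right in front of the lever's rod, which moves under 0.15 rad then. Grows as the bar is flipped up over the top and inwards (press +y), to a stop at 1.98, lying across the head. Light; past about 0.7 it topples on by itself and stays.
- catch_pin (a point): Point on the catch's finger pin: a round steel pin 12 mm thick at the bar's end, 85 mm from the hinge line, that sticks out 45 mm to the front (press -x); the point is on the pin's axis 13 mm from its free end. At joint 0 it is 42 mm outwards (press -y) of the hinge line and 74 mm above it. Axes as the press's at joint 0.
- catch_hinge (a point): Point on the catch's hinge line (parallel to press x), in the plane across it in which the point catch_pin moves; at press x -22, y -45, z 192 mm.
- lever (a joint): Lever angle in rad: 0 = upright (a spring returns it there), grows as its grip is pulled towards the press's front (-x), stop at 0.72. Pull at the grip about 4 N at the start, about 11 N at the end.
- pull_arm: The lever's arm: steel rod 12 mm thick with a round steel cross grip at its end. Origin on the lever's hinge axis (parallel to press y; press x 30, y -75, z 150 mm), its z runs along the rod to the grip, its y is press y.
- grip (a point): Point on the axis of the lever's cross grip, a bar 20 mm thick and 78 mm long along press y that sticks out to the right (press -y) of the rod, 135 mm from the lever's hinge axis: 285 mm above the bench at joint 0. The point is 44 mm right of the rod's axis, 25 mm from the grip's free end: pinch it there front to back (fingers along press x) from above, or hook behind it. It swings in an arc, falling as it comes forward.
- jar: Bystander: round glass jar with grey cap, 56 mm across, 75 mm high, without handle, in the other side ring. Origin at the centre of its underside.
- bottle: Bystander: glass bottle with cap, 70 mm across, 150 mm high, on the bench to the right (-y). Origin under its centre.
- rack: Bystander: tube rack 100 by 180 mm, 95 mm high with three tubes, on the bench to the left (+y). Origin under its centre.
Mind the look-alikes: they are no part of the job. Of the things that look like the pan, the smallest one is meant.

How it is judged:
By the outcome, as a careful person would: the job done as asked, in the order asked, and still so for the second after the job is handed in, while the arm keeps its last pose, push and grip.
It also fails if it takes over 61 s, if anything falls off the work surface, if the arm or the gripper's body presses on something with over 40 N, if the wrist force passes 120 N, or if a joint passes its speed limit or range.

## Robot

A 6-joint arm with a two-finger parallel gripper is mounted at the origin on the work surface. World frame = base frame: x ahead of the robot, y to its left, z up, the work surface at z = 0. Lengths are in m, angles in rad, forces in N, time in s.
With the tool pointing down it reaches from about 0.225 to 0.875 m from the base axis. Payload 3.4 kg.
Tool frame: the origin (TCP) lies at the very end of the fingers, on their centre line; the grasp point (between the pads) lies 19 mm behind it; z points along the fingers, x is the direction in which the jaws open and shut, and the axes are right-handed (so a half turn about z gives the same grasp; the last joint's range is limited). The gripper opens to 85 mm and grips with 20 to 120 N. Pads are 22 mm wide; open, the fingers measure 114 mm over their backs; the gripper's body (76 mm by 85 mm) begins 54 mm behind the grasp point. The pads swing forward as they close: fully open they stand 13 mm farther back than shut.
Start: joints at [1.208, 0.276, 1.505, -0, 1.361, -0.121], TCP at [0.138, 0.558, 0.231] pointing down, gripper open.
Joint ranges: [-2.89, 2.89], [-0.75, 2.08], [0.22, 2.7], [-1.18, 4.32], [0.11, 2.71], [-2.7, 2.7]. Speed limits (rad/s): [2.57, 2.57, 3.14, 3.14, 3.14, 3.14].

## Interface

Orientations are given as a unit quaternion [w, x, y, z].
In Python, from rig import manip gives the robot as it stands.
- The arm moves only by the tool carry_out, never from a script. Its argument "series" is a list of rows, each a list of 2 entries, a list of its own where there are three numbers: the shift along the tool's x, y, z in mm, then the turn about the tool's z in degrees. A call has 1 to 10 rows; each row shifts and turns the pose as measured when the row begins, along the tool's axes as they then stand; what a row does not reach is not made up. A row lasts 1/12 s, in which the tool goes at most 41.7 mm and 7.16 degrees, less where a joint would pass 70% of its speed; a pose out of reach is approached as far as the arm can. A call is refused whole if a number of a shift passes 41.7 or a number of a turn 7.16, either way. A call with a gripper value outside its range is refused whole. "fingers" is the finger opening in mm, from 0 to 85.4, set as the call begins (left out, the last holds). The fingers move at their own pace and stop on an object; "squeeze" is the grip in N (left out, the last holds). Time passes only in rows, so rows that do not move let the fingers close. It gives the time, the measured TCP pose, the force and the opening at its end, in the units of the state.
- manip.get_state(): the state, without advancing time (a new reading comes with each control period).
- manip.get_image(name): name is "side" or "top" or "wrist"; returns a dict with "frame" (400x640x3 uint8, blue, green, red), "K" (3x3 intrinsics, pixels), "rvec" (rotation vector, rad) and "tvec" (3), from world to camera coordinates, as OpenCV has them; the wrist camera has in their place "mount" (4x4, takes a point from camera to tool coordinates, whose origin is the TCP and whose axes are the tool frame's). Camera axes: x right, y down, z forward; pixel columns grow to the right and rows downward; lengths in m; the calibration is good to about 2 mm. A picture is of the moment at which its call begins: read the wrist's pose just before it. There is no depth.
- manip.sign_off(): hands the job in, once; it reports no verdict.
The state is a dict: "clock": time; "qpos": joint angles; "qd": joint speeds; "effort": joint torques, N m; "position": TCP position; "ee_rot": TCP orientation; "contact_force": force on the tool from outside, world axes, zero at the start; "moment": the same for the moment, N m; "width": finger opening in m.
Only numpy, scipy, OpenCV 4.12 (cv2) and the standard library are available. Lean on these libraries where they do the work, as an engineer would, in place of code of your own. Each camera call takes 0.05 s, during which the arm holds its last target. There are 200 camera calls.

## Working session

There is one attempt and no reset: what is moved stays moved. The work goes in short steps, Python scripts to look and compute and a tool call to move; the robot and the scene stay as the last step left them, time stands still between calls to the robot, and variables do not carry over. Pictures are saved under pics/ and viewed, about 8 in all and at most 12, crops included, and the job is handed in when it is done.

Besides the shell and the picture viewer there is one more tool, called after "Request:" as a command line: name --argument value ..., lists and objects as JSON in quotes. carry_out: Moves the arm, as the interface text tells. Its arguments: {"type":"object","properties":{"series":{"type":"array","items":{"type":"array"}},"fingers":{"type":"number"},"squeeze":{"type":"number"}},"required":["series"]}

```bash
mkdir -p pics; ls
cat > h.py <<'E'
import numpy as np, cv2
from rig import manip
from scipy.spatial.transform import Rotation as R
def cam(name):
    s=manip.get_state(); d=manip.get_image(name)
    K=np.array(d["K"])
    if name=="wrist":
        M=np.array(d["mount"]); q=s["ee_rot"]
        T=np.eye(4); T[:3,:3]=R.from_quat([q[1],q[2],q[3],q[0]]).as_matrix(); T[:3,3]=s["position"]
        W=np.linalg.inv(T@M); Rm=W[:3,:3]; t=W[:3,3]
    else:
        Rm=cv2.Rodrigues(np.array(d["rvec"],float))[0]; t=np.array(d["tvec"],float).ravel()
    return d["frame"],K,Rm,t
def save(name,fn):
    f,K,Rm,t=cam(name); cv2.imwrite(f"pics/{fn}.png",f); np.savez(f"pics/{fn}.npz",K=K,R=Rm,t=t)
def load(fn):
    z=np.load(f"pics/{fn}.npz"); return z["K"],z["R"],z["t"]
def ray(fn,u,v):
    K,Rm,t=load(fn); d=Rm.T@np.linalg.inv(K)@[u,v,1]; return -Rm.T@t,d/np.linalg.norm(d)
def onz(fn,u,v,z):
    o,d=ray(fn,u,v); return o+d*(z-o[2])/d[2]
def tri(*obs):
    A=np.zeros((3,3));b=np.zeros(3);rs=[ray(*o) for o in obs]
    for o,d in rs:
        P=np.eye(3)-np.outer(d,d);A+=P;b+=P@o
    p=np.linalg.solve(A,b)
    return p,[np.linalg.norm((np.eye(3)-np.outer(d,d))@(p-o)) for o,d in rs]
def proj(fn,p):
    K,Rm,t=load(fn); c=(Rm@np.atleast_2d(p).T).T+t; c=c@K.T; return c[:,:2]/c[:,2:]
E
python3 - <<'E'
from h import *
s=manip.get_state(); print(s)
for n in("top","side","wrist"): save(n,n+"0")
a=np.vstack([cv2.imread(f"pics/{n}0.png") for n in("top","side")])
cv2.imwrite("pics/a.png",cv2.resize(a,None,fx=.75,fy=.75,interpolation=cv2.INTER_AREA))
for n in("top0","side0","wrist0"):
    K,Rm,t=load(n);print(n,K[0,0],-Rm.T@t,Rm[2])
E
```

```text
pics
{'clock': 0.0, 'qpos': array([ 1.20801113e+00,  2.76584637e-01,  1.50614350e+00, -1.94560320e-05,
        1.36069712e+00, -1.20975770e-01]), 'qd': array([-0.00017703,  0.00139849, -0.00050183, -0.00030732,  0.00097929,
        0.0008725 ]), 'effort': array([-1.48999352e-03, -4.16772687e+01, -2.45804375e+01, -1.97691552e-04,
        1.07876028e-02, -5.88778306e-06]), 'position': array([0.1374967 , 0.55776786, 0.23044149]), 'ee_rot': array([ 4.82007700e-04,  7.87227667e-01,  6.16661788e-01, -7.79340022e-04]), 'contact_force': array([ 0.21668034, -0.51699307,  0.02845816]), 'moment': array([-0.01006267,  0.02240276, -0.00036273]), 'width': 0.08544634494363222}
top0 469.4148404224727 [0.18715332 0.0147444  1.58368154] [ 0.19221252 -0.00175501 -0.98135175]
side0 485.8415623808721 [ 0.20317841 -1.01684372  1.47282715] [ 0.14372692  0.60771203 -0.78104331]
wrist0 337.40190822697826 [0.06241476 0.57711932 0.37281445] [ 0.29446648 -0.07425248 -0.95277283]
```

View pics/top0.png

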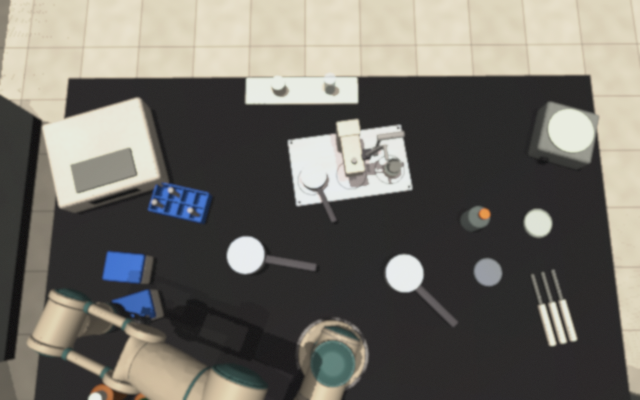

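View pics/side0.png

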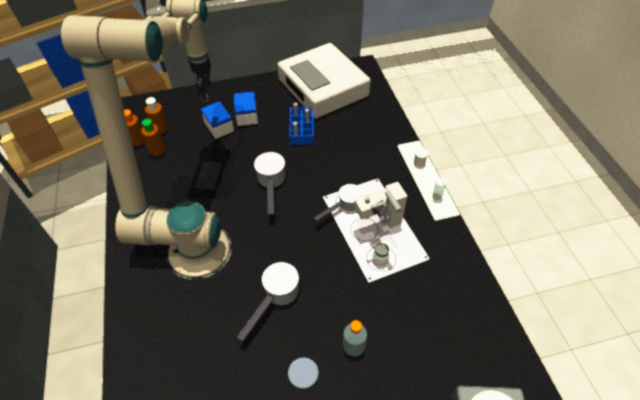

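The top view shows three pan-like things: (313,180), the smallest, in the press's left ring, and larger ones on the bench at (246,255) and (404,273). I choose (313,180). The jar is at (393,168), the bottle at (478,217) and the rack at (180,202). The arm is away from the press. Next is a close crop.

Run:
```python
from h import *
t=cv2.imread("pics/top0.png")[110:230,275:425]; s=cv2.imread("pics/side0.png")[165:285,305:440]
r=lambda x:cv2.resize(x,None,fx=5,fy=5,interpolation=cv2.INTER_CUBIC)
cv2.imwrite("pics/ct.png",r(t)); cv2.imwrite("pics/cs.png",r(s))
```

```text
(no output)
```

View pics/ct.png

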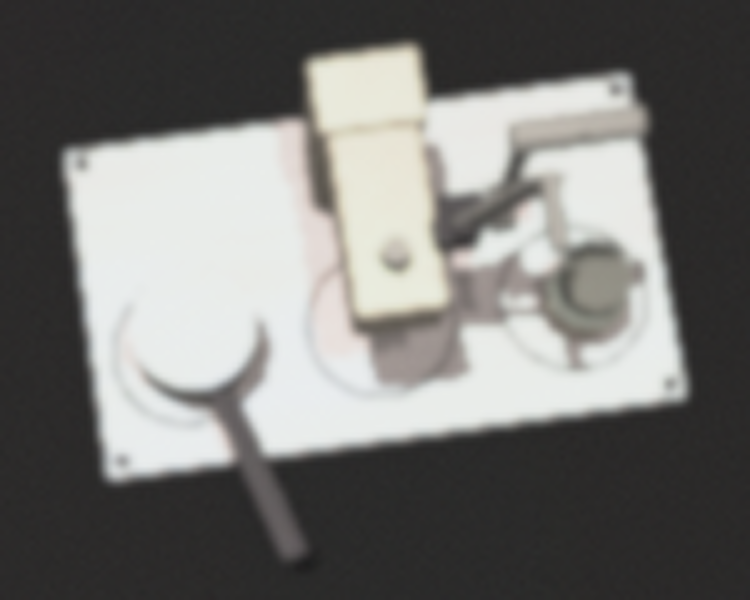

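View pics/cs.png

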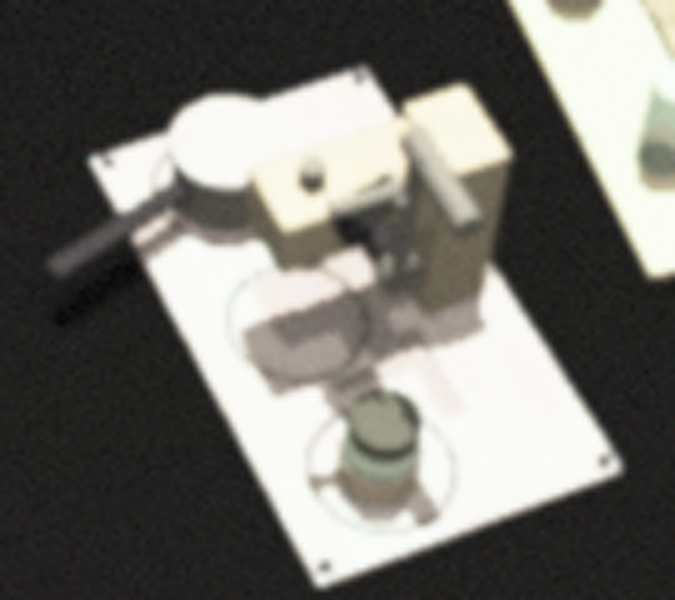

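The crops confirm a small lidded pan in the left ring, at top crop (195,335), with its handle running to (295,555). The middle ring is empty. The lever grip shows at top (512..645,130), the catch pin at (555,210), and the jar sits in the right ring. Next I fit the press pose from the bed corners and measure the rest.

```bash
cat >> h.py <<'E'
def ct(u,v): return ("top0",(u+.5)/5-.5+275,(v+.5)/5-.5+110)
def cs(u,v): return ("side0",(u+.5)/5-.5+305,(v+.5)/5-.5+165)
E
python3 - <<'E'
from h import *
from scipy.optimize import least_squares as LS
C=np.array([[155,200,10],[-80,200,10],[-80,-200,10],[155,-200,10]])/1000
obs=[ct(65,150),ct(110,480),ct(688,402),ct(630,72)],[cs(365,68),cs(90,160),cs(320,588),cs(622,468)]
def W(p,P): 
    c,s=np.cos(p[2]),np.sin(p[2]); P=np.atleast_2d(P); return np.c_[P[:,0]*c-P[:,1]*s+p[0],P[:,0]*s+P[:,1]*c+p[1],P[:,2]]
def res(p): return np.r_[(proj("top0",W(p,C))-[o[1:] for o in obs[0]]).ravel(),(proj("side0",W(p,C))-[o[1:] for o in obs[1]]).ravel()]
r=LS(res,[.5,0,0]);print(r.x,r.fun.round(1))
p=r.x; np.save("press.npy",p)
inv=lambda X:np.r_[np.array([[np.cos(p[2]),np.sin(p[2])],[-np.sin(p[2]),np.cos(p[2])]])@(X[:2]-p[:2]),X[2]]
def show(n,*o):
    x,e=tri(*o); print(n,x.round(4),'press',(inv(x)*1000).round(1),'err',np.round(e,4)); return x
a=show('tip',ct(295,555),cs(55,265)); b=show('root',ct(222,402),cs(178,197)); print('handle len',np.linalg.norm(a-b),'ang rel',np.degrees(np.arctan2(*(b-a)[1::-1])-p[2]))
show('lid',ct(195,335),cs(225,145)) # rough
show('gripL',ct(515,135),cs(415,128)); show('gripR',ct(645,120),cs(472,215))
show('jarcap',ct(598,278),cs(382,420))
for n,P in dict(mid=[0,0,10],grip=[30,-119,285],pin=[-22,-87,266],hinge=[-22,-45,192],head=[-35,30,175],head2=[-35,-30,175],lring=[0,135,10]).items():
    w=W(p,np.array(P)/1000); print(n,w.round(4),((proj("top0",w)-[275,110])*5).round(),((proj("side0",w)-[305,165])*5).round())
E
```

```text
[ 0.59522919 -0.07401214  0.13586085] [ 0.1  0.3 -0.2 -0.6 -0.4 -1.2 -0.5  0.5 -0.3  0.5 -0.1  0.3 -0.5  0.1
  0.1  0.8]
tip [ 0.4283 -0.0123  0.0615] press [-157.    83.8   61.5] err [0.0021 0.0021]
root [0.5347 0.0355 0.0458] press [-45.2 116.7  45.8] err [0.0018 0.0018]
handle len 0.11764030634530734 ang rel 16.37777612247312
lid [0.5748 0.0528 0.073 ] press [ -3.1 128.4  73. ] err [0.0024 0.0024]
gripL [ 0.6338 -0.1368  0.2976] press [ 29.7 -67.5 297.6] err [0.0015 0.0015]
gripR [ 0.6426 -0.2116  0.2994] press [  28.3 -142.8  299.4] err [0.0023 0.0023]
jarcap [ 0.6055 -0.2133  0.089 ] press [  -8.7 -139.4   89. ] err [0.0002 0.0002]
mid [[ 0.5952 -0.074   0.01  ]] [[379. 322.]] [[294. 323.]]
grip [[ 0.6411 -0.1879  0.285 ]] [[598. 125.]] [[448. 199.]]
pin [[ 0.5852 -0.1632  0.266 ]] [[555. 228.]] [[346. 206.]]
hinge [[ 0.5795 -0.1216  0.192 ]] [[472. 272.]] [[310. 228.]]
head [[ 0.5565 -0.049   0.175 ]] [[353. 316.]] [[243. 168.]]
head2 [[ 0.5646 -0.1085  0.175 ]] [[449. 303.]] [[281. 233.]]
lring [[0.5769 0.0597 0.01  ]] [[185. 349.]] [[217. 189.]]
```

Request:
carry_out --series '[[[0,0,0],-6.5],[[0,0,0],-6.5],[[0,0,0],-6.5],[[0,0,0],-6.5],[[0,0,0],-6.5],[[0,0,0],-5.5],[[0,0,0],0]]' --fingers 50

```text
clock: 0.73
position: [0.1369, 0.5562, 0.2277]
ee_rot: [0.001, 0.53, 0.848, -0.004]
contact_force: [-0.2, -0.3, 1.0]
width: 0.0502
```

```bash
cat >> h.py <<'E'
def st():
    s=manip.get_state();q=s["ee_rot"];return s,R.from_quat([q[1],q[2],q[3],q[0]]).as_matrix()
def go(x,y,z,yaw=None):
    s,M=st(); cur=np.degrees(np.arctan2(M[1,0],M[0,0])); d=M.T@(np.array([x,y,z])-s["position"])*1000
    print("t",round(s["clock"],2),"pos",s["position"].round(4),"yaw",cur.round(2),"tilt",M[:,2].round(3),"w",round(s["width"],4),"F",s["contact_force"].round(1))
    print("tool delta mm",d.round(1),"turn",None if yaw is None else round(-((yaw-cur+180)%360-180),2),"q",s["qpos"].round(2))
E
python3 -c "
from h import *
go(.44,-.005,.23,114.2)"
```

```text
t 0.73 pos [0.1369 0.5562 0.2277] yaw 116.0 tilt [-0.003 -0.007 -1.   ] w 0.0502 F [-0.2 -0.3  1. ]
tool delta mm [-637.3   26.5    0.9] turn 1.8 q [ 1.21  0.28  1.51 -0.    1.36 -0.82]
```

Request:
carry_out --series '[[[-39,2,-0.5],0],[[-39,2,-0.5],0],[[-39,2,-0.5],0],[[-39,2,-0.5],0],[[-39,2,-0.5],0],[[-39,2,-0.5],0],[[-39,2,-0.5],0],[[-39,2,-0.5],0],[[-39,2,-0.5],0]]'

```text
clock: 1.48
position: [0.3064, 0.2422, 0.23]
ee_rot: [-0.0, 0.534, 0.845, -0.003]
contact_force: [0.2, 0.5, 0.4]
width: 0.05
```

```bash
python3 -c "
from h import *
go(.44,-.005,.23,114.2)"
```

```text
t 1.48 pos [0.3064 0.2422 0.23  ] yaw 115.45 tilt [-0.004 -0.005 -1.   ] w 0.05 F [0.2 0.5 0.4]
tool delta mm [-280.6   14.4    0.7] turn 1.25 q [ 0.49 -0.    1.85 -0.    1.3  -1.52]
```

Request:
carry_out --series '[[[-39,2,-0.4],0],[[-39,2,-0.4],0],[[-39,2,-0.4],0],[[-39,2,-0.4],0],[[-39,2,-0.4],0],[[-39,2,-0.4],0],[[-39,2,-0.4],0.6],[[-9,0,-0.4],0.6],[[0,0,-0.4],0]]'

```text
clock: 2.23
position: [0.4438, -0.0284, 0.2354]
ee_rot: [0.003, 0.558, 0.83, -0.002]
contact_force: [-0.4, 1.1, 0.3]
width: 0.0499
```

```bash
python3 -c "
from h import *
go(.44,-.005,.23,114.2)
save('wrist','w1')"
```

```text
t 2.23 pos [ 0.4438 -0.0284  0.2354] yaw 112.23 tilt [ 0.003 -0.007 -1.   ] w 0.0499 F [-0.4  1.1  0.3]
tool delta mm [23.1  5.3  5.2] turn -1.97 q [-0.22  0.07  1.75 -0.01  1.31 -2.17]
```

View pics/w1.png

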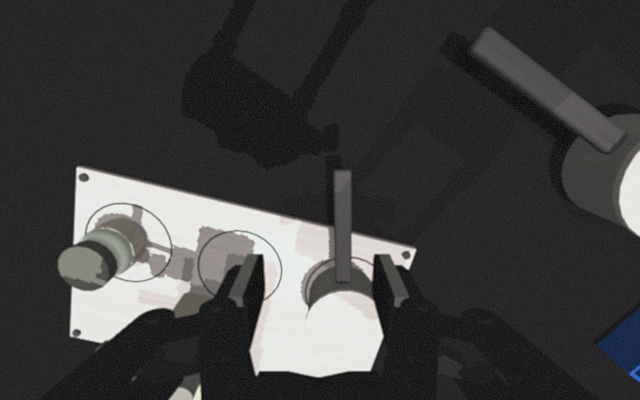

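The wrist view shows the pan's handle from its tip at (342,171) to its root at (343,282), the lid below that, the middle ring at about (240,266) and the jar at left.

Run:
```python
from h import *
p=np.load("press.npy")
c,s=np.cos(p[2]),np.sin(p[2]); Rz=np.array([[c,-s],[s,c]])
for n,z,u,v in [("tipL",.055,334,171),("tipR",.055,350,171),("rootL",.055,336,282),("rootR",.055,352,282),("mid",.01,239.5,267),("jarring",.01,129,242),("cornerTL",.01,78,167),("cornerTR",.01,415,248),("cornerBL",.01,70,335)]:
    w=onz("w1",u,v,z); print(n,w.round(4),"press",(Rz.T@(w[:2]-p[:2])*1000).round(1))
for o in [(("w1",342,171),ct(295,557),"tip"),(("w1",344,282),ct(222,400),"root")]:
    x,e=tri(o[0],o[1]);print(o[2],x.round(4),np.round(e,4))
```

```text
tipL [ 0.4317 -0.0178  0.055 ] press [-154.4   77.9]
tipR [ 0.4258 -0.0034  0.055 ] press [-158.3   92.9]
rootL [0.5436 0.0323 0.055 ] press [-36.7 112.3]
rootR [0.537  0.0483 0.055 ] press [-41.1 129.1]
mid [ 0.5937 -0.0722  0.01  ] press [-1.3  2. ]
jarring [ 0.6125 -0.2047  0.01  ] press [  -0.6 -131.8]
cornerTL [ 0.5442 -0.2774  0.01  ] press [ -78.1 -194.6]
cornerTR [0.4893 0.1135 0.01  ] press [-79.5 200.1]
cornerBL [ 0.7745 -0.2473  0.01  ] press [ 154.1 -196. ]
tip [ 0.4251 -0.0123  0.0679] [0.0013 0.0013]
root [0.5278 0.0343 0.0774] [0.001 0.001]
```

```bash
python3 -c "
from h import *
go(.4625,.0047,.03,114.5)"
```

```text
t 2.28 pos [ 0.4437 -0.0276  0.2355] yaw 112.33 tilt [ 0.003 -0.007 -1.   ] w 0.0498 F [0.5 0.1 1. ]
tool delta mm [ 24.3  29.6 205.3] turn -2.17 q [-0.21  0.07  1.75 -0.01  1.31 -2.17]
```

Request:
carry_out --series '[[[12,14,20],-1.1],[[12,14,30],-1.1],[[0,0,30],0],[[0,0,20],0],[[0,0,-0.4],0],[[0,0,-0.4],0]]'

```text
clock: 2.78
position: [0.4579, 0.0143, 0.1349]
ee_rot: [0.003, 0.54, 0.842, 0.0]
contact_force: [0.1, 0.1, 0.3]
width: 0.0501
```

```bash
python3 -c "
from h import *
go(.4625,.0047,.03,114.5)"
```

```text
t 2.78 pos [0.4579 0.0143 0.1349] yaw 114.6 tilt [ 0.006 -0.003 -1.   ] w 0.0501 F [0.1 0.1 0.3]
tool delta mm [-10.1  -0.2 105. ] turn 0.1 q [-0.12  0.18  1.9  -0.    1.06 -2.12]
```

Request:
carry_out --series '[[[-9,0,25],0],[[0,0,30],0],[[0,0,25],0],[[0,0,12],0],[[0,0,0],0],[[0,0,-0.4],0]]'

```text
clock: 3.28
position: [0.4677, 0.0102, 0.0501]
ee_rot: [0.01, 0.539, 0.843, 0.005]
contact_force: [-0.0, -0.5, 0.8]
width: 0.0502
```

```bash
python3 -c "
from h import *
go(.4625,.0047,.03,114.5)"
```

```text
t 3.28 pos [0.4677 0.0102 0.0501] yaw 114.82 tilt [ 0.022 -0.003 -1.   ] w 0.0502 F [-0.  -0.5  0.8]
tool delta mm [-2.6 -7.4 20. ] turn 0.32 q [-0.13  0.29  2.01 -0.    0.82 -2.13]
```

Request:
carry_out --series '[[[-2.5,-3,8],0.3],[[0,-4,9],0],[[0,0,3],0],[[0,0,-0.4],0],[[0,0,-0.4],0]]'

```text
clock: 3.7
position: [0.4676, 0.0048, 0.0362]
ee_rot: [0.016, 0.541, 0.841, 0.008]
contact_force: [0.6, 0.2, -0.1]
width: 0.0502
```

```bash
python3 -c "
from h import *
go(.4625,.0047,.03,114.5);save('wrist','w2')"
```

```text
t 3.7 pos [0.4676 0.0048 0.0362] yaw 114.51 tilt [ 0.035 -0.005 -0.999] w 0.0502 F [ 0.6  0.2 -0.1]
tool delta mm [ 2.1 -4.9  6. ] turn 0.01 q [-0.14  0.31  2.04  0.    0.76 -2.14]
```

View pics/w2.png

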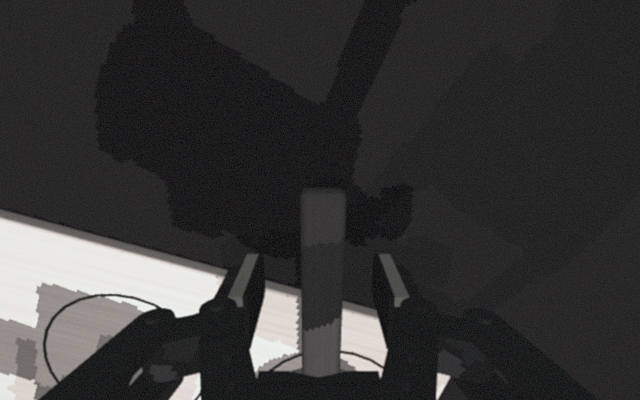

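The handle is centred between the open fingers (about column 323, against 320 for the tool), so I lower slightly and close.

Request:
carry_out --series '[[[0.5,-2,5],0],[[0,0,0],0]]'

```text
clock: 3.92
position: [0.4671, 0.0042, 0.0322]
ee_rot: [0.018, 0.541, 0.841, 0.008]
contact_force: [-0.5, -0.4, -0.1]
width: 0.0501
```

Request:
carry_out --series '[[[0,0,-0.4],0],[[0,0,-0.4],0],[[0,0,-0.4],0],[[0,0,-0.4],0],[[0,0,-0.4],0],[[0,0,-0.4],0]]' --fingers 0 --squeeze 50

```text
clock: 4.42
position: [0.4673, 0.0046, 0.0347]
ee_rot: [0.018, 0.541, 0.841, 0.009]
contact_force: [0.6, -0.3, -3.1]
width: 0.017
```

```bash
python3 -c "
from h import *
go(.4625,.0047,.03,114.5)"
```

```text
t 4.42 pos [0.4673 0.0046 0.0347] yaw 114.51 tilt [ 0.039 -0.005 -0.999] w 0.017 F [ 0.6 -0.3 -3.1]
tool delta mm [ 2.2 -4.4  4.5] turn 0.01 q [-0.14  0.31  2.04  0.    0.75 -2.14]
```

Request:
carry_out --series '[[[0,0,1.2],0],[[0,0,0.3],0],[[0,0,0],0]]' --squeeze 80

```text
clock: 4.67
position: [0.4669, 0.0044, 0.0334]
ee_rot: [0.017, 0.541, 0.841, 0.008]
contact_force: [0.6, 0.9, 2.1]
width: 0.0161
```

```bash
python3 -c "
from h import *
go(.4673+.0135,.0046-.132,.0335,114.5)"
```

```text
t 4.67 pos [0.4669 0.0044 0.0334] yaw 114.52 tilt [ 0.038 -0.005 -0.999] w 0.0161 F [0.6 0.9 2.1]
tool delta mm [-125.7  -42.1    1.1] turn 0.02 q [-0.14  0.31  2.04  0.    0.75 -2.14]
```

Request:
carry_out --series '[[[-3,-1,-0.2],0],[[-6,-2,-0.2],0],[[-6,-2,-0.2],0],[[-6,-2,-0.2],0]]'

```text
clock: 5.0
position: [0.4683, -0.0171, 0.034]
ee_rot: [0.016, 0.539, 0.842, 0.008]
contact_force: [-0.4, 1.8, -0.6]
width: 0.016
```

```bash
python3 -c "
from h import *
go(.4673+.0135,.0046-.132,.0335,114.5)"
```

```text
t 5.0 pos [ 0.4683 -0.0171  0.034 ] yaw 114.76 tilt [ 0.036 -0.003 -0.999] w 0.016 F [-0.4  1.8 -0.6]
tool delta mm [-105.3  -34.9    1.3] turn 0.26 q [-0.19  0.31  2.04  0.01  0.76 -2.2 ]
```

Request:
carry_out --series '[[[-6,-2,0.3],0],[[-6,-2,0.1],0.1],[[-6,-2,0],0.1],[[-6,-2,0],0],[[-6,-2,0],0],[[-6,-2,0],0],[[-6,-2,0],0]]'

```text
clock: 5.58
position: [0.4729, -0.0663, 0.0337]
ee_rot: [0.015, 0.541, 0.841, 0.009]
contact_force: [0.0, 2.5, 1.7]
width: 0.0162
```

```bash
python3 -c "
from h import *
go(.4673+.0135,.0046-.132,.0335,114.5)"
```

```text
t 5.58 pos [ 0.4729 -0.0663  0.0337] yaw 114.48 tilt [ 0.035 -0.002 -0.999] w 0.0162 F [0.  2.5 1.7]
tool delta mm [-58.9 -18.1   0.6] turn -0.02 q [-0.29  0.32  2.02  0.01  0.77 -2.3 ]
```

Request:
carry_out --series '[[[-6,-2,-0.1],0],[[-6,-2,-0.1],0],[[-6,-2,0],0],[[-6,-2,0],0],[[-6,-2,0],0],[[-6,-2,0],0],[[-6,-2,0],0],[[-4,-1,0],0],[[0,0,0],0]]'

```text
clock: 6.33
position: [0.4782, -0.1214, 0.0338]
ee_rot: [0.015, 0.541, 0.841, 0.008]
contact_force: [0.5, 2.2, -0.7]
width: 0.0167
```

```bash
python3 -c "
from h import *
go(.4673+.0135,.0046-.132,.0335,114.5)
for n in('top','side','wrist'): save(n,n+'3')
t=cv2.imread('pics/top3.png')[110:230,285:405]; s=cv2.imread('pics/side3.png')[165:285,305:425]
r=lambda x:cv2.resize(x,None,fx=5,fy=5,interpolation=cv2.INTER_CUBIC)
w=cv2.imread('pics/wrist3.png')
cv2.imwrite('pics/c3.png',cv2.resize(np.hstack([r(t),r(s)]),None,fx=.6667,fy=.6667))
"
```

```text
t 6.33 pos [ 0.4782 -0.1214  0.0338] yaw 114.42 tilt [ 0.033 -0.003 -0.999] w 0.0167 F [ 0.5  2.2 -0.7]
tool delta mm [-6.6 -0.2  0.4] turn -0.08 q [-0.4   0.34  1.98  0.02  0.79 -2.41]
```

View pics/c3.png

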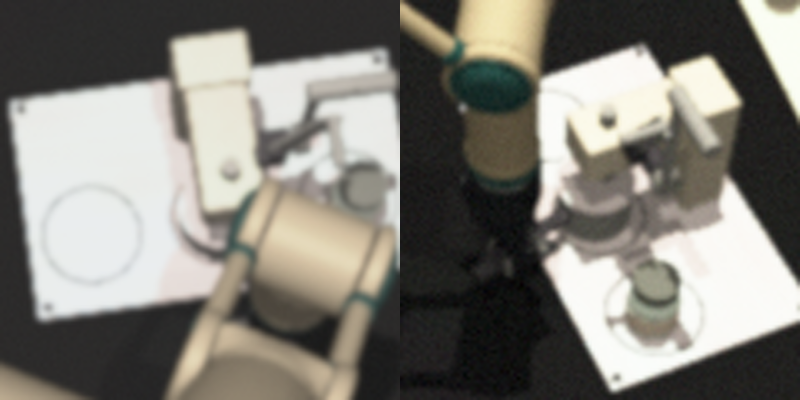

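The pan is almost under the foot and level, with the left ring empty. I finish the remaining 6.6 mm, then release, back off and measure.

Request:
carry_out --series '[[[-6,0,0.2],0],[[-2,0,0],0],[[0,0,0.2],0]]'

```text
clock: 6.73
position: [0.4804, -0.1271, 0.0336]
ee_rot: [0.013, 0.541, 0.841, 0.008]
contact_force: [-1.5, 3.0, 2.9]
width: 0.0164
```

Request:
carry_out --series '[[[0,0,0],0],[[0,0,0],0],[[0,0,0],0],[[0,0,0],0]]' --fingers 45

```text
clock: 7.07
position: [0.4827, -0.1288, 0.0342]
ee_rot: [0.016, 0.541, 0.841, 0.008]
contact_force: [0.3, 0.3, -0.3]
width: 0.0451
```

```bash
python3 -c "
from h import *
go(.4673+.0135,.0046-.132,.0335,114.5)
"
```

```text
t 7.07 pos [ 0.4827 -0.1288  0.0342] yaw 114.42 tilt [ 0.036 -0.004 -0.999] w 0.0451 F [ 0.3  0.3 -0.3]
tool delta mm [ 2.1 -1.2  0.6] turn -0.08 q [-0.41  0.35  1.97  0.01  0.79 -2.42]
```

Request:
carry_out --series '[[[0,0,-15],0],[[0,0,-30],0],[[0,0,-35],0],[[20,0,-35],0],[[35,4,-35],0],[[38,5,-30],0],[[38,5,-10],0],[[38,5,0],0],[[38,5,0],0],[[20,0,0],0]]'

```text
clock: 7.9
position: [0.4121, 0.0809, 0.2221]
ee_rot: [0.022, 0.548, 0.836, 0.012]
contact_force: [1.1, 0.5, -0.6]
width: 0.0451
```

```bash
python3 -c "
from h import *
go(.426,.103,.235,114.5)
save('wrist','w4');save('top','t4');save('side','s4')
"
```

```text
t 7.9 pos [0.4121 0.0809 0.2221] yaw 113.53 tilt [ 0.05  -0.005 -0.999] w 0.0451 F [ 1.1  0.5 -0.6]
tool delta mm [ 14.4  22.1 -12.3] turn -0.97 q [ 0.03  0.02  1.85 -0.01  1.23 -1.95]
```

Run:
```python
from h import *
p=np.load("press.npy")
# predicted ring outlines to check; make crops around mid ring
for fn,src in(("w4","w4"),("t4","t4"),("s4","s4")):
    m=proj(fn,[[.5945,-.073,.04]])[0]; print(fn,m)
im=[]
for fn,w in(("w4",75),("t4",30),("s4",30)):
    m=proj(fn,[[.5945,-.073,.04]])[0].round().astype(int); f=cv2.imread(f"pics/{fn}.png")
    f=cv2.copyMakeBorder(f,80,80,80,80,cv2.BORDER_CONSTANT)
    h=w*4//3; c=f[m[1]+80-h:m[1]+80+h,m[0]+80-w:m[0]+80+w]; print(fn,"origin",m-[w,h],"scale",266/(2*w)); im.append(cv2.resize(c,(266,355),interpolation=cv2.INTER_CUBIC))
cv2.imwrite("pics/c4.png",np.hstack(im))
```

```text
w4 [127.58867218 262.14281716]
t4 [350.9173843  172.43915214]
s4 [364.04539992 224.70496342]
w4 origin [ 53 162] scale 1.7733333333333334
t4 origin [321 132] scale 4.433333333333334
s4 origin [334 185] scale 4.433333333333334
```

View pics/c4.png

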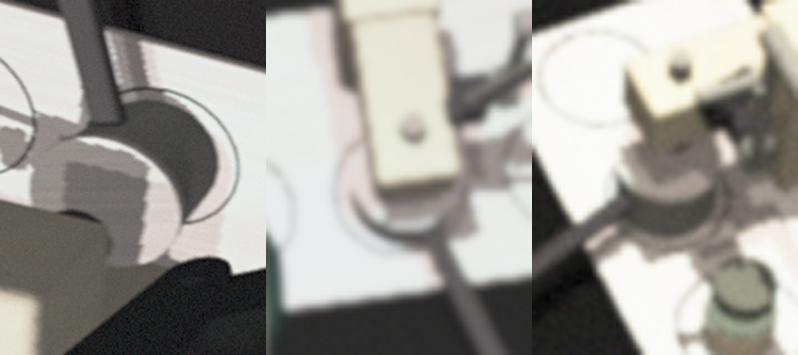

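Left panel (wrist): the pan's base sits inside the ring with a white gap of about 22 crop px at right (217→240,160) and about 10 at the front (165,95). I rectify the bed plane to measure the offset.

Run:
```python
from h import *
p=np.load("press.npy"); c,s=np.cos(p[2]),np.sin(p[2])
im=[]
for fn in("w4","s4"):
    # rectified: u-> press -y, v-> press -x ; 4 px/mm, range +-70mm
    S=4.;N=560
    g=np.array([[0,0],[N,0],[N,N],[0,N]],float)
    X=(N/2-g[:,1])/S/1000; Y=(N/2-g[:,0])/S/1000
    Wp=np.c_[X*c-Y*s+p[0],X*s+Y*c+p[1],np.full(4,.01)]
    H=cv2.getPerspectiveTransform(proj(fn,Wp).astype(np.float32),g.astype(np.float32))
    o=cv2.warpPerspective(cv2.imread(f"pics/{fn}.png"),H,(N,N),flags=cv2.INTER_CUBIC)
    for k in range(0,N,80): cv2.putText(o,str(k),(k,10),0,.35,(0,0,255)); cv2.putText(o,str(k),(0,k+4),0,.35,(0,0,255)); cv2.line(o,(k,12),(k,18),(0,0,255)); cv2.line(o,(24,k),(30,k),(0,0,255))
    im.append(o)
cv2.imwrite("pics/c5.png",cv2.resize(np.hstack(im),(800,400)))
cv2.imwrite("pics/rw.png",im[0])
```

```text
(no output)
```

View pics/c5.png

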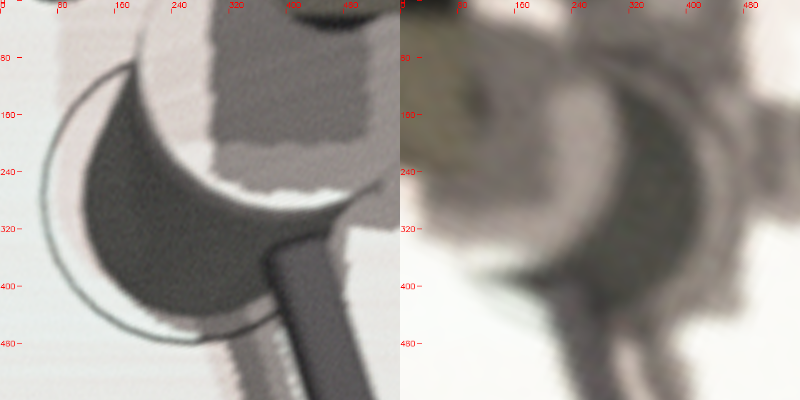

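Run:
```python
from h import *
from scipy.optimize import least_squares as LS
g=cv2.cvtColor(cv2.imread("pics/rw.png"),cv2.COLOR_BGR2GRAY).astype(float)
c0=np.array([288,273.]) # pan guess (full-res px)
P=[];Q=[]
for a in np.radians(np.arange(95,196,5)):   # image angle: 90=down,180=left
    d=np.array([np.cos(a),np.sin(a)])
    r=np.arange(120,260,.5); pts=c0+r[:,None]*d
    v=cv2.remap(g.astype(np.float32),pts[:,0].astype(np.float32)[None],pts[:,1].astype(np.float32)[None],1)[0]
    i=np.argmax(v>(110)); 
    # ring: min after pan edge
    j=np.where(r>r[i]+12)[0]; k=j[np.argmin(v[j])]
    P.append(pts[i]);Q.append(pts[k]); print(int(np.degrees(a).round()),r[i],r[k],int(v[k]),end=' | ')
def fit(P,Rm=None):
    P=np.array(P)
    f=(lambda x:np.hypot(*(P-x[:2]).T)-(Rm or x[2]))
    r=LS(f,[280,280,180][:2 if Rm else 3],loss='soft_l1',f_scale=2); return r.x.round(1),np.abs(r.fun).mean().round(2)
print();print("pan",fit(P),fit(P,172));print("ring",fit(Q),fit(Q,204))
```

```text
95 173.5 186.0 135 | 100 173.0 185.5 146 | 105 175.0 210.0 147 | 110 175.5 213.0 146 | 115 177.0 214.0 147 | 120 177.5 216.5 154 | 125 175.5 217.5 157 | 130 175.0 219.5 158 | 135 174.5 222.0 158 | 140 175.0 222.5 159 | 145 176.0 225.0 172 | 150 174.5 225.0 169 | 155 173.0 227.0 165 | 160 173.5 227.0 168 | 165 172.0 227.0 169 | 170 171.0 227.5 178 | 175 171.0 227.5 170 | 180 169.0 228.0 175 | 185 169.0 227.0 174 | 190 169.0 226.5 171 | 195 168.0 225.0 170 | 
pan (array([281.3, 282.8, 163.7]), np.float64(0.67)) (array([289.4, 278. ]), np.float64(1.13))
ring (array([255.6, 279. , 195.3]), np.float64(2.39)) (array([264.1, 274.1]), np.float64(2.46))
```

Run:
```python
from h import *
p=np.load("press.npy"); c,s=np.cos(p[2]),np.sin(p[2])
def circ(x,y,z,r):
    a=np.linspace(0,2*np.pi,120);X=x+r*np.cos(a);Y=y+r*np.sin(a); return np.c_[X*c-Y*s+p[0],X*s+Y*c+p[1],np.full(120,z)]
im=[]
for fn,o in(("t4",(320,135)),("s4",(330,190))):
    f=cv2.imread(f"pics/{fn}.png")[o[1]:o[1]+70,o[0]:o[0]+66]
    f=cv2.resize(f,None,fx=6,fy=6,interpolation=cv2.INTER_CUBIC)
    g=f.copy()
    for C,col in((circ(0,0,.01,.051),(255,0,0)),(circ(-.001,-.006,.01,.043),(0,0,255)),(circ(-.001,-.006,.072,.043),(0,0,255)),(circ(0,0,.01,.043),(0,200,0)),(circ(0,0,.072,.043),(0,200,0))):
        q=((proj(fn,C)-o+.5)*6-.5).round().astype(np.int32); cv2.polylines(g,[q],True,col,1)
    im.append(np.vstack([g,f]))
o=np.hstack(im); cv2.imwrite("pics/c6.png",cv2.resize(o,None,fx=.71,fy=.71,interpolation=cv2.INTER_AREA)); print(o.shape)
```

```text
(840, 792, 3)
```

View pics/c6.png

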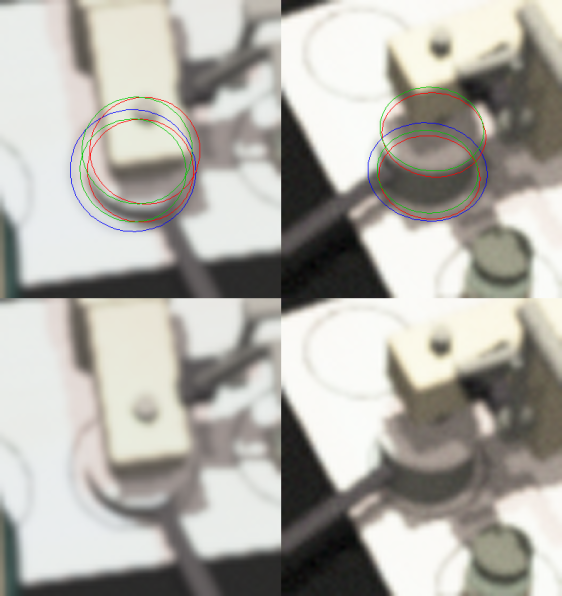

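Run:
```python
from h import *
from scipy.optimize import least_squares as LS
p=np.load("press.npy"); c,s=np.cos(p[2]),np.sin(p[2]); Rz=np.array([[c,-s],[s,c]])
L=np.array([(138,70),(150,120),(175,165),(205,190),(240,204),(280,210),(330,203)])*1.4
X=(280-L[:,1])/4000;Y=(280-L[:,0])/4000
W=np.c_[X*c-Y*s+p[0],X*s+Y*c+p[1],np.full(len(L),.01)]
uv=proj("w4",W)
Z=np.array([Rz.T@(onz("w4",u,v,.072)[:2]-p[:2])*1000 for u,v in uv])
f=lambda x:np.hypot(*(Z-x[:2]).T)-43
r=LS(f,[0,0]);print("lid w4 R43",r.x.round(1),r.fun.round(1)); r=LS(lambda x:np.hypot(*(Z-x[:2]).T)-x[2],[0,0,43]);print(r.x.round(1),r.fun.round(1))
# side view lid front edge (crop coords of c6 lower right)
def sd(u,v): return (((u-281)/.71)+.5)/6-.5+330, (((v-298)/.71)+.5)/6-.5+190
Z=np.array([Rz.T@(onz("s4",*sd(u,v),.072)[:2]-p[:2])*1000 for u,v in[(383,448),(390,457),(405,466),(425,471),(450,467),(468,455),(474,443)]])
for z in(1,):
    r=LS(lambda x:np.hypot(*(Z-x[:2]).T)-43,[0,0]);print("lid side",r.x.round(1),r.fun.round(1))
def tp(u,v): return ((u/.71)+.5)/6-.5+320, (((v-298)/.71)+.5)/6-.5+135
Z=np.array([Rz.T@(onz("t4",*tp(u,v),.01)[:2]-p[:2])*1000 for u,v in[(87,478),(93,492),(105,505),(120,514),(140,519),(150,520)]])
r=LS(lambda x:np.hypot(*(Z-x[:2]).T)-43,[0,0]);print("base top",r.x.round(1),r.fun.round(1))
```

```text
lid w4 R43 [-2.9  3.5] [-0.4 -0.5  0.6  0.6 -0.  -0.3 -0.4]
[-4.6  4.7 41.2] [ 0.1 -0.5  0.3  0.3 -0.2 -0.3  0.2]
lid side [-4.7  0.1] [-1.1 -0.1  0.1  0.6  0.3  0.1 -1.2]
base top [-0.6 -5.7] [ 0.9  0.3 -0.7 -1.  -0.2  1.3]
```

The top view and the lid edges from the wrist and side views all put the pan about 4 mm towards the front and 1 mm right of the ring centre. The visible base edge is recessed, which explains its own bias. A 4 mm push on the handle's end, along the handle, corrects both.

Run:
```python
from h import *
go(.411,-.159,.2,114.5)
print("bigpan",onz("t4",404,273,.08),onz("t4",404-18,273,.08), onz("s4",281,272,.08))
```

```text
t 8.05 pos [0.4125 0.0789 0.2216] yaw 113.66 tilt [ 0.049 -0.007 -0.999] w 0.0452 F [-0.   0.1  0.1]
tool delta mm [-216.7  -97.8   23.2] turn -0.84 q [ 0.03  0.02  1.85 -0.01  1.23 -1.95]
bigpan [ 0.25367412 -0.23356252  0.08      ] [ 0.25405122 -0.17646887  0.08      ] [ 0.26397582 -0.20862716  0.08      ]
```

Big pan is well clear.

Request:
carry_out --series '[[[-36,-16,2],-0.4],[[-36,-16,3],-0.4],[[-36,-16,3],0],[[-36,-16,3],0],[[-36,-16,3],0],[[-32,-16,3],0],[[0,0,0],0]]' --fingers 0 --squeeze 40

```text
clock: 8.63
position: [0.418, -0.1692, 0.2063]
ee_rot: [0.028, 0.537, 0.843, 0.009]
contact_force: [0.9, 0.0, 0.4]
width: 0.0
```

Run:
```python
from h import *
go(.411,-.159,.043,114.5)
```

```text
t 8.63 pos [ 0.418  -0.1692  0.2063] yaw 114.9 tilt [ 0.057 -0.015 -0.998] w 0.0 F [0.9 0.  0.4]
tool delta mm [ 18.3  -9.3 162.5] turn 0.4 q [-0.55  0.07  1.83  0.02  1.18 -2.57]
```

Request:
carry_out --series '[[[10,-4,25],0.3],[[8,-4,30],0],[[0,0,30],0],[[0,0,30],0],[[0,0,25],0],[[0,0,10],0],[[0,0,0],0]]'

```text
clock: 9.22
position: [0.4133, -0.1748, 0.0507]
ee_rot: [0.033, 0.549, 0.835, 0.006]
contact_force: [-0.6, 1.3, -0.3]
width: -0.0003
```

Run:
```python
from h import *
go(.411,-.159,.043,114.5)
go(.438,-.1476,.04)
```

```text
t 9.22 pos [ 0.4133 -0.1748  0.0507] yaw 113.35 tilt [ 0.062 -0.025 -0.998] w -0.0003 F [-0.6  1.3 -0.3]
tool delta mm [15.8  3.8  7.2] turn -1.15 q [-0.57  0.25  2.08  0.02  0.75 -2.56]
t 9.22 pos [ 0.4133 -0.1748  0.0507] yaw 113.35 tilt [ 0.062 -0.025 -0.998] w -0.0003 F [-0.6  1.3 -0.3]
tool delta mm [15.7 32.9 11.5] turn None q [-0.57  0.25  2.08  0.02  0.75 -2.56]
```

Request:
carry_out --series '[[[8,0,4],0],[[8,0,4],0],[[0,2,1],0],[[0,0,0],0]]'

```text
clock: 9.55
position: [0.4095, -0.1606, 0.0411]
ee_rot: [0.033, 0.55, 0.834, 0.006]
contact_force: [0.9, -0.1, -0.5]
width: -0.0
```

Run:
```python
from h import *
go(.438,-.1476,.04,114.5)
```

```text
t 9.55 pos [ 0.4095 -0.1606  0.0411] yaw 113.15 tilt [ 0.062 -0.027 -0.998] w -0.0 F [ 0.9 -0.1 -0.5]
tool delta mm [ 0.7 31.2  2.5] turn -1.35 q [-0.54  0.25  2.11  0.01  0.71 -2.53]
```

Request:
carry_out --series '[[[0,8,0.8],0],[[0,8,0.8],0],[[0,4,0.4],0],[[0,0,0],0]]'

```text
clock: 9.88
position: [0.4322, -0.1525, 0.0426]
ee_rot: [0.037, 0.55, 0.835, 0.006]
contact_force: [0.1, -0.2, -0.5]
width: -0.0002
```

Run:
```python
from h import *
go(.438,-.1476,.04,114.5)
save('wrist','w5')
g=cv2.imread("pics/w5.png"); cv2.imwrite("pics/w5c.png",cv2.resize(g[150:400,160:480],None,fx=1.5,fy=1.5))
```

```text
t 9.88 pos [ 0.4322 -0.1525  0.0426] yaw 113.19 tilt [ 0.069 -0.03  -0.997] w -0.0002 F [ 0.1 -0.2 -0.5]
tool delta mm [2.4 7.1 2.9] turn -1.31 q [-0.5   0.27  2.08  0.01  0.72 -2.48]
```

View pics/w5c.png

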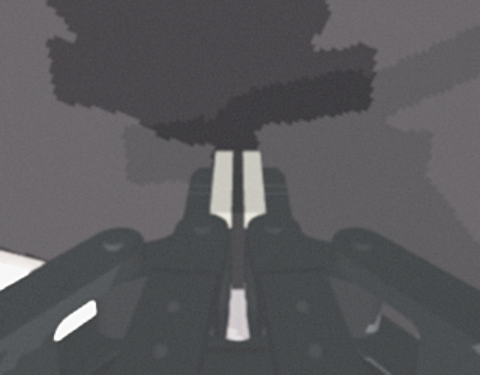

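The closed fingers hide the handle tip behind them, so I creep forward and watch the force.

Request:
carry_out --series '[[[1,3,0.7],0],[[1,2,0.3],0],[[0,0,0],0]]'

```text
clock: 10.18
position: [0.4345, -0.1483, 0.0416]
ee_rot: [0.035, 0.549, 0.835, 0.005]
contact_force: [-0.2, -1.0, -0.1]
width: 0.0002
```

Request:
carry_out --series '[[[0,2,0.5],0],[[0,1,0],0]]'

```text
clock: 10.35
position: [0.4358, -0.1469, 0.0409]
ee_rot: [0.034, 0.549, 0.835, 0.005]
contact_force: [-2.2, -2.3, 0.1]
width: -0.0004
```

Request:
carry_out --series '[[[0,2,0.3],0],[[0,1,0],0]]'

```text
clock: 10.52
position: [0.4371, -0.1455, 0.0404]
ee_rot: [0.033, 0.548, 0.836, 0.004]
contact_force: [-4.6, -0.9, 2.1]
width: -0.0003
```

Request:
carry_out --series '[[[0,2.5,0.2],0],[[0,2,0.2],0],[[0,0,0],0]]'

```text
clock: 10.77
position: [0.4407, -0.1436, 0.0399]
ee_rot: [0.032, 0.548, 0.836, 0.003]
contact_force: [-2.5, -0.2, 0.5]
width: 0.0002
```

Request:
carry_out --series '[[[0,-10,0],0],[[0,-15,0],0],[[0,-5,-15],7],[[0,0,-30],7],[[0,0,-38],7],[[0,0,-38],7],[[0,0,-38],7],[[0,0,-38],7],[[0,0,-25],7],[[0,0,-10],7]]'

```text
clock: 11.6
position: [0.399, -0.1488, 0.2782]
ee_rot: [0.027, 0.882, 0.47, 0.025]
contact_force: [0.1, -0.6, -0.5]
width: 0.0002
```

```bash
cat >> h.py <<'E'
_p=np.load("press.npy")
def PW(x,y,z):
    c,s=np.cos(_p[2]),np.sin(_p[2]); return x/1000*c-y/1000*s+_p[0],x/1000*s+y/1000*c+_p[1],z/1000
def pp():
    s,M=st();c,n=np.cos(_p[2]),np.sin(_p[2]);d=s["position"][:2]-_p[:2];print("press TCP",(1000*np.r_[d[0]*c+d[1]*n,-d[0]*n+d[1]*c,s["position"][2]]).round(1))
E
python3 - <<'E'
from h import *
go(*PW(-40,-122,300),7.8);pp()
save("side","s6"); save("top","t6")
a=cv2.imread("pics/s4.png",0).astype(np.float32);b=cv2.imread("pics/s6.png",0).astype(np.float32)
# pan patch (lid front edge/side) shift and static check (jar)
for n,(x0,y0,x1,y1) in dict(pan=(357,228,377,242),jar=(370,235,392,268),head=(355,195,385,215)).items():
    T=a[y0:y1,x0:x1]
    r=cv2.matchTemplate(cv2.resize(b[y0-6:y1+6,x0-6:x1+6],None,fx=8,fy=8,interpolation=2),cv2.resize(T,None,fx=8,fy=8,interpolation=2),cv2.TM_CCOEFF_NORMED)
    m=cv2.minMaxLoc(r);print(n,np.array(m[3])/8-6,round(m[1],3))
o=np.array(PW(0,0,72));
print(proj("s4",np.array([PW(4,0,60),PW(0,4,60),PW(0,0,60)])))
E
```

```text
t 11.6 pos [ 0.399  -0.1488  0.2782] yaw 56.14 tilt [ 0.069 -0.024 -0.997] w 0.0002 F [ 0.1 -0.6 -0.5]
tool delta mm [ 54.1 173.5  -8.5] turn 48.34 q [-0.53 -0.02  1.75  0.01  1.34 -1.52]
press TCP [-204.5  -47.5  278.2]
pan [ 2.625 -1.375] 0.92
jar [0. 0.] 0.999
head [0. 0.] 0.998
[[365.66548205 221.28630472]
 [364.16534136 220.80236489]
 [364.65253265 221.64189158]]
```

Run:
```python
from h import *
from scipy.optimize import least_squares as LS
p=_p;c,s=np.cos(p[2]),np.sin(p[2]);Rz=np.array([[c,-s],[s,c]])
def lid(fn,rows,cols,z,sgn=1):
    g=cv2.GaussianBlur(cv2.imread(f"pics/{fn}.png",0).astype(np.float32),(0,0),.7); P=[]
    for u in cols:
        d=-np.diff(g[rows[0]:rows[1],u]); i=d.argmax()
        if 0<i<len(d)-1: i2=i+.5*(d[i-1]-d[i+1])/(d[i-1]-2*d[i]+d[i+1])
        else: i2=i
        P.append((u,rows[0]+i2+.5,d[i]))
    P=np.array(P); Z=np.array([Rz.T@(onz(fn,u,v,z)[:2]-p[:2])*1000 for u,v,_ in P])
    r=LS(lambda x:np.hypot(*(Z-x[:2]).T)-43,[0,0],loss='soft_l1',f_scale=1)
    print(fn,r.x.round(1),r.fun.round(1)); return P
for fn in("s4","s6"): print(lid(fn,(222,240),range(356,375),.072)[:,1].round(1))
for fn in("t4","t6"): # base front edge: dark->bright, invert
    P=lid(fn,(176,190),range(343,355),.072); print(P[:,1].round(1))
```

```text
Traceback (most recent call last):
NameError: name '_p' is not defined. Did you mean: 'np'?
```

```bash
cat > lid.py <<'E'
from h import *
import h
from scipy.optimize import least_squares as LS
p=h._p;c,s=np.cos(p[2]),np.sin(p[2]);Rz=np.array([[c,-s],[s,c]])
def lid(fn,rows,cols,z):
    g=cv2.GaussianBlur(cv2.imread(f"pics/{fn}.png",0).astype(np.float32),(0,0),.7); P=[]
    for u in cols:
        d=-np.diff(g[rows[0]:rows[1],u]); i=d.argmax()
        i2=i+.5*(d[i-1]-d[i+1])/(d[i-1]-2*d[i]+d[i+1]) if 0<i<len(d)-1 else i
        P.append((u,rows[0]+i2+.5,d[i]))
    P=np.array(P); Z=np.array([Rz.T@(onz(fn,u,v,z)[:2]-p[:2])*1000 for u,v,_ in P])
    r=LS(lambda x:np.hypot(*(Z-x[:2]).T)-43,[0,0],loss='soft_l1',f_scale=1)
    print(fn,r.x.round(1),r.fun.round(1)); return P
E
python3 - <<'E'
from lid import *
for fn in("s4","s6"): print(lid(fn,(222,240),range(356,375),.072)[:,1].round(1))
for fn in("t4","t6"): print(lid(fn,(176,190),range(343,355),.072)[:,1].round(1))
E
```

```text
s4 [-2.4 -0.4] [ 0.3  0.5  0.5 -0.  -0.1 -0.3 -0.3 -0.1  0.2  0.  -0.5 -0.4 -0.2  0.
 -0.3 -0.3 -0.2  0.7  2.2]
[227.1 227.9 228.4 228.8 229.1 229.4 229.6 229.8 230.  230.  229.8 229.7
 229.6 229.4 229.  228.5 228.  227.6 227.3]
s6 [5.7 1.6] [ 2.  -0.2 -0.2 -0.   0.4  0.4  0.6 -0.  -0.4 -0.6 -0.7 -0.7 -0.7 -0.5
  0.1  0.3  0.1  0.8  1.6]
[224.8 225.  225.9 226.6 227.3 227.7 228.2 228.3 228.4 228.5 228.6 228.6
 228.6 228.5 228.4 228.2 227.8 227.5 227.2]
t4 [-5.1 -3.1] [ 0.   0.4  0.2 -0.5 -0.7 -0.1  0.6  0.4  0.  -0.1 -0.1  0. ]
[179.2 180.3 181.1 181.5 182.  182.7 183.3 183.4 183.5 183.6 183.6 183.7]
t6 [ 6.2 -0.1] [-0.2  0.1  0.2  0.1 -0.2 -0.1 -0.1 -0.1 -0.1 -0.1  0.   0.2]
[177.3 178.2 178.9 179.3 179.7 180.  180.3 180.4 180.5 180.5 180.5 180.4]
```

Measured again after the push, the pan moved further than intended. It is now about +6 mm in press x and 0–1.6 mm in y. I regrip lightly and draw it back by a measured amount.

Request:
carry_out --series '[[[0,0,0],-7],[[0,0,0],-7],[[0,0,0],-7],[[0,0,0],-7],[[0,0,0],-7],[[0,0,0],-7],[[0,0,0],-7],[[0,0,0],-7],[[0,0,0],-4],[[0,0,0],0]]' --fingers 50 --squeeze 22

```text
clock: 12.53
position: [0.3943, -0.1449, 0.2597]
ee_rot: [0.026, 0.508, 0.861, 0.011]
contact_force: [0.2, -0.5, -0.0]
width: 0.0502
```

Run:
```python
from h import *
go(.482,-.1275,.15,114.5)
```

```text
t 12.53 pos [ 0.3943 -0.1449  0.2597] yaw 118.9 tilt [ 0.056 -0.008 -0.998] w 0.0502 F [ 0.2 -0.5 -0. ]
tool delta mm [-23.4  80.2 114.3] turn 4.4 q [-0.54 -0.01  1.78  0.02  1.32 -2.62]
```

Request:
carry_out --series '[[[-8,26,36],2],[[-8,26,36],2],[[-6,24,30],0],[[0,2,5],0],[[0,0,-0.5],0],[[0,0,-0.5],0]]'

```text
clock: 13.03
position: [0.4764, -0.1298, 0.1534]
ee_rot: [0.023, 0.539, 0.842, 0.011]
contact_force: [-0.4, 0.4, 0.3]
width: 0.0497
```

Run:
```python
from h import *
go(.482,-.1275,.035,114.5)
```

```text
t 13.03 pos [ 0.4764 -0.1298  0.1534] yaw 114.77 tilt [ 0.051 -0.006 -0.999] w 0.0497 F [-0.4  0.4  0.3]
tool delta mm [  2.9   0.8 118.5] turn 0.27 q [-0.42  0.19  1.83  0.02  1.07 -2.43]
```

Request:
carry_out --series '[[[1,0,25],0],[[1,0,30],0],[[1,0,30],0],[[0,0,20],0],[[0,0,5],0],[[0,0,-0.5],0],[[0,0,-0.5],0]]'

```text
clock: 13.62
position: [0.4818, -0.1316, 0.0494]
ee_rot: [0.03, 0.539, 0.842, 0.012]
contact_force: [-0.2, 0.1, 0.4]
width: 0.05
```

Run:
```python
from h import *
go(.482,-.1275,.034,114.5)
save('wrist','w7')
g=cv2.imread('pics/w7.png',0)
for r in(215,225,235,245): print(r,[int(x) for x in g[r,270:372:4]])
```

```text
t 13.62 pos [ 0.4818 -0.1316  0.0494] yaw 114.67 tilt [ 0.064 -0.012 -0.998] w 0.05 F [-0.2  0.1  0.4]
tool delta mm [ 4.2  1.1 15.4] turn 0.17 q [-0.42  0.31  1.98  0.02  0.79 -2.43]
215 [26, 27, 29, 37, 34, 38, 31, 37, 24, 27, 26, 16, 47, 54, 51, 53, 58, 50, 52, 53, 50, 50, 25, 24, 25, 23]
225 [23, 17, 12, 27, 25, 7, 21, 19, 19, 16, 18, 25, 52, 53, 54, 57, 50, 58, 54, 54, 43, 50, 17, 11, 25, 26]
235 [23, 33, 23, 29, 32, 16, 15, 9, 23, 34, 19, 25, 35, 48, 45, 47, 39, 45, 47, 46, 42, 45, 33, 37, 33, 43]
245 [35, 32, 30, 33, 36, 38, 30, 34, 35, 28, 20, 25, 43, 51, 38, 40, 48, 47, 41, 45, 42, 37, 40, 34, 33, 35]
```

Request:
carry_out --series '[[[3,0,8],0],[[3,0,7],0],[[0,0,0.5],0],[[0,0,-0.4],0]]'

```text
clock: 14.0
position: [0.4834, -0.1276, 0.038]
ee_rot: [0.036, 0.539, 0.841, 0.013]
contact_force: [0.8, -0.1, -0.3]
width: 0.0501
```

Request:
carry_out --series '[[[0,0,-0.2],0],[[0,0,-0.2],0],[[0,0,-0.2],0],[[0,0,0],0],[[0,0,0],0]]' --fingers 0 --squeeze 24

```text
clock: 14.42
position: [0.4833, -0.127, 0.0391]
ee_rot: [0.036, 0.539, 0.842, 0.013]
contact_force: [0.3, 0.2, -0.0]
width: 0.0176
```

```bash
python3 - <<'E'
from h import *
import h
s=manip.get_state()["position"]; c,n=np.cos(h._p[2]),np.sin(h._p[2]); d=np.array([-.006*c+.0007*n,-.006*n-.0007*c])
go(s[0]+d[0],s[1]+d[1],s[2],114.5);pp()
save("side","s8")
E
python3 -c "
from lid import *
lid('s8',(222,240),range(356,375),.072)"
```

```text
t 14.42 pos [ 0.4833 -0.127   0.0391] yaw 114.7 tilt [ 0.074 -0.016 -0.997] w 0.0176 F [ 0.3  0.2 -0. ]
tool delta mm [ 1.1 -5.9 -0.4] turn 0.2 q [-0.41  0.32  2.    0.02  0.75 -2.42]
press TCP [-118.1  -37.3   39.1]
s8 [6.3 1.2] [ 1.4 -0.4 -0.4 -0.1  0.6  0.7  0.8  0.4 -0.3 -0.5 -0.7 -0.9 -0.8 -0.6
 -0.3  0.2  0.3  0.9  1.9]
```

Request:
carry_out --series '[[[0.3,-1.5,0],0],[[0.3,-2,-0.1],0],[[0.3,-2,-0.1],0],[[0,0,0],0]]'

```text
clock: 14.8
position: [0.4793, -0.1285, 0.0391]
ee_rot: [0.037, 0.539, 0.841, 0.014]
contact_force: [0.5, 0.6, -1.3]
width: 0.0176
```

Run:
```python
from lid import *
go(.4833,-.127,.039,114.5);pp()
save("side","s9")
lid('s9',(222,240),range(356,375),.072)
```

```text
t 14.8 pos [ 0.4793 -0.1285  0.0391] yaw 114.6 tilt [ 0.078 -0.016 -0.997] w 0.0176 F [ 0.5  0.6 -1.3]
tool delta mm [-0.2  4.2  0.4] turn 0.1 q [-0.41  0.32  2.01  0.02  0.74 -2.43]
press TCP [-122.2  -38.3   39.1]
s9 [ 3.1 -0.3] [ 0.3  0.5 -0.  -0.2  0.2  0.4  0.2 -0.4 -0.3 -0.5 -0.5 -0.3  0.1  0.4
 -0.3 -0.4  0.   0.4  1.6]
```

Request:
carry_out --series '[[[0.4,-1.5,0.1],0],[[0.3,-1.5,0.1],0],[[0,0,0],0]]'

```text
clock: 15.1
position: [0.4773, -0.1295, 0.0391]
ee_rot: [0.038, 0.54, 0.841, 0.015]
contact_force: [1.6, 0.7, -0.3]
width: 0.0172
```

Request:
carry_out --series '[[[0,0,0],0],[[0,0,0],0],[[0,0,0],0],[[0,0,0],0]]' --fingers 50

```text
clock: 15.43
position: [0.4756, -0.13, 0.039]
ee_rot: [0.037, 0.539, 0.841, 0.013]
contact_force: [0.4, -0.2, 0.0]
width: 0.0499
```

Run:
```python
from lid import *
go(*PW(-40,-122,300),7.8);pp()
save("side","s10")
lid('s10',(222,240),range(356,375),.072)
```

```text
t 15.43 pos [ 0.4756 -0.13    0.039 ] yaw 114.64 tilt [ 0.077 -0.018 -0.997] w 0.0499 F [ 0.4 -0.2  0. ]
tool delta mm [-116.6   74.3 -251.5] turn 106.84 q [-0.42  0.31  2.01  0.02  0.74 -2.44]
press TCP [-126.1  -39.3   39. ]
s10 [ 1.5 -1.2] [-0.1  0.5  0.2 -0.1  0.   0.3  0.4 -0.1 -0.4 -0.5 -0.2 -0.3 -0.3 -0.
  0.2  0.2  0.  -0.1  0.9]
```

Centred to about 1–2 mm by the side view. Next is the catch: rise, turn and close the fingers.

Request:
carry_out --series '[[[0,0,-20],0],[[0,0,-35],0],[[0,0,-40],6],[[0,0,-40],7],[[0,0,-40],7],[[0,0,-40],7],[[0,0,-30],7],[[0,0,-20],7],[[0,0,-5],7],[[0,0,-2],7]]' --fingers 0

```text
clock: 16.32
position: [0.451, -0.1247, 0.3228]
ee_rot: [0.024, 0.873, 0.487, 0.026]
contact_force: [-0.0, -0.3, -1.7]
width: 0.0002
```

Request:
carry_out --series '[[[0,0,-2],7],[[0,0,-2],7],[[0,0,-2],7],[[0,0,-2],7],[[0,0,-2],7],[[0,0,-2],7],[[0,0,-2],7],[[0,0,-2],0]]'

```text
clock: 16.98
position: [0.448, -0.1244, 0.3411]
ee_rot: [0.012, 0.997, 0.07, 0.035]
contact_force: [0.1, -0.1, 0.1]
width: -0.0001
```

Run:
```python
from lid import *
go(*PW(-32,-125,300),7.8);pp()
save("top","t11"); lid('t11',(176,190),range(343,355),.072)
```

```text
t 16.98 pos [ 0.448  -0.1244  0.3411] yaw 8.12 tilt [ 0.071 -0.019 -0.997] w -0.0001 F [ 0.1 -0.1  0.1]
tool delta mm [117.1  94.3  51.9] turn 0.32 q [-0.43  0.02  1.56  0.01  1.5  -0.57]
press TCP [-152.7  -29.9  341.1]
t11 [ 0.8 -2.2] [-0.4  0.   0.4  0.3 -0.1 -0.3 -0.3  0.2  0.3  0.1  0.1 -0.4]
```

Request:
carry_out --series '[[[20,24,8],0],[[28,24,10],0],[[28,24,10],0],[[26,15,8],0],[[6,0,5],0],[[0,0,-0.5],0],[[0,0,-0.5],0]]'

```text
clock: 17.62
position: [0.5731, -0.1969, 0.3102]
ee_rot: [0.013, 0.996, 0.083, 0.034]
contact_force: [-0.8, 0.8, 1.3]
width: -0.0001
```

Run:
```python
from h import *
go(*PW(-32,-122,254),7.8);pp()
```

```text
t 17.62 pos [ 0.5731 -0.1969  0.3102] yaw 9.63 tilt [ 0.071 -0.02  -0.997] w -0.0001 F [-0.8  0.8  1.3]
tool delta mm [ 2.7  1.7 56.5] turn 1.83 q [-0.45  0.25  1.35  0.01  1.47 -0.62]
press TCP [ -38.6 -118.7  310.2]
```

Request:
carry_out --series '[[[2,2,14],1],[[1,1,16],0.8],[[0,0,15],0],[[0,0,8],0],[[0,0,0],0],[[0,0,-0.5],0]]'

```text
clock: 18.12
position: [0.5748, -0.1972, 0.2611]
ee_rot: [0.013, 0.997, 0.071, 0.035]
contact_force: [-0.9, 0.6, -0.2]
width: 0.0002
```

Run:
```python
from h import *
go(*PW(-30,-70,254),7.8);pp()
```

```text
t 18.12 pos [ 0.5748 -0.1972  0.2611] yaw 8.24 tilt [ 0.072 -0.021 -0.997] w 0.0002 F [-0.9  0.6 -0.2]
tool delta mm [  6.8 -49.4   6. ] turn 0.44 q [-0.45  0.27  1.44  0.01  1.36 -0.6 ]
press TCP [ -36.9 -119.3  261.1]
```

Request:
carry_out --series '[[[3,0,5],0],[[3,-2,5],0],[[0,-6,0],0],[[0,-6,0],0],[[0,-6,0],0],[[0,-6,0],0],[[0,-6,0],0]]'

```text
clock: 18.7
position: [0.5782, -0.1631, 0.2544]
ee_rot: [0.015, 0.997, 0.071, 0.039]
contact_force: [0.1, -0.0, -0.5]
width: 0.0
```

Run:
```python
from h import *
go(*PW(-30,-20,256),7.8);pp()
```

```text
t 18.7 pos [ 0.5782 -0.1631  0.2544] yaw 8.28 tilt [ 0.079 -0.025 -0.997] w 0.0 F [ 0.1 -0.  -0.5]
tool delta mm [ -0.4 -65.9  -4. ] turn 0.48 q [-0.4   0.26  1.48  0.01  1.32 -0.54]
press TCP [-28.9 -86.  254.4]
```

Request:
carry_out --series '[[[0,-7,-0.3],0],[[0,-7,-0.3],0],[[0,-7,-0.3],0],[[0,-7,-0.3],0],[[0,-7,-0.3],0],[[0,-7,-0.3],0],[[0,-7,-0.3],0],[[0,-7,-0.3],0],[[0,-5,-0.3],0],[[0,0,-0.3],0]]'

```text
clock: 19.53
position: [0.5674, -0.093, 0.2556]
ee_rot: [0.014, 0.997, 0.073, 0.038]
contact_force: [0.0, -0.6, 0.5]
width: 0.0002
```

Run:
```python
from h import *
go(*PW(-30,-20,256),7.8);pp()
save("side","s12")
a=cv2.imread("pics/s10.png");b=cv2.imread("pics/s12.png")
P=np.array([PW(-22,-87,266),PW(-22,39,201),PW(5,39,201)]);q=proj("s12",P).round().astype(int);print(q)
x0,y0=q[:,0].min()-35,q[:,1].min()-30
v=[cv2.resize(i[185-20:185+75,330:420],None,fx=4.3,fy=4.3,interpolation=2) for i in(a,b)]
cv2.imwrite("pics/c12.png",np.hstack(v))
```

```text
t 19.53 pos [ 0.5674 -0.093   0.2556] yaw 8.42 tilt [ 0.079 -0.023 -0.997] w 0.0002 F [ 0.  -0.6  0.5]
tool delta mm [ 0.1  5.  -0.2] turn 0.62 q [-0.28  0.22  1.53 -0.    1.31 -0.43]
press TCP [-30.1 -15.1 255.6]
[[374 206]
 [356 191]
 [363 188]]
```

Request:
carry_out --series '[[[-5,0,-20],0],[[-5,5,-35],0],[[0,20,-35],0],[[0,30,-10],0],[[0,30,0],0],[[0,25,0],0],[[0,0,0],0]]' --fingers 60

```text
clock: 20.17
position: [0.5653, -0.2058, 0.3627]
ee_rot: [0.017, 0.996, 0.075, 0.038]
contact_force: [0.4, 0.4, -0.2]
width: 0.0602
```

Run:
```python
from h import *
go(*PW(30,-119,335),7.8);pp()
for n in("side","top","wrist"): save(n,n[0]+"13")
ims=[]
for fn in("s10","s13"): ims.append(cv2.resize(cv2.imread(f"pics/{fn}.png")[165:255,335:425],(400,400),interpolation=2))
top=np.hstack(ims)
w=cv2.resize(cv2.imread("pics/w13.png"),(320,200)); t=cv2.resize(cv2.imread("pics/t13.png")[110:200,330:420],(200,200),interpolation=2);t0=cv2.resize(cv2.imread("pics/t11.png")[110:200,330:420],(200,200),interpolation=2)
b=np.zeros((200,800,3),np.uint8); b[:,:320]=w; b[:,340:540]=t0; b[:,560:760]=t
cv2.imwrite("pics/c13.png",np.vstack([top,b]))
```

```text
t 20.17 pos [ 0.5653 -0.2058  0.3627] yaw 8.63 tilt [ 0.078 -0.027 -0.997] w 0.0602 F [ 0.4  0.4 -0.2]
tool delta mm [75.4 -7.7 33. ] turn 0.83 q [-0.47  0.23  1.26  0.01  1.57 -0.62]
press TCP [ -47.5 -126.5  362.7]
```

View pics/c13.png

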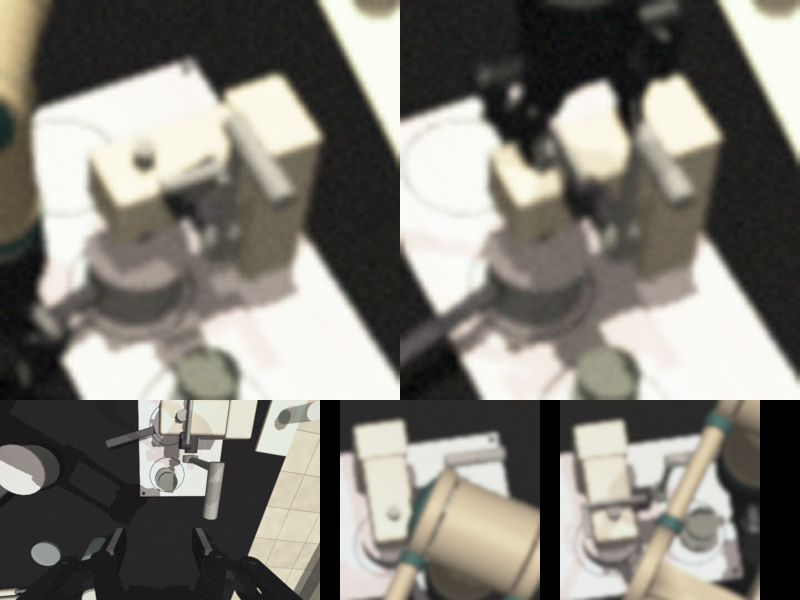

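The lower right panel (top view) shows the catch bar now lying across the head. The pan stands under the foot, and the grip is free at wrist px (412–444, 124–236). I check the grip's position in that view.

Run:
```python
from lid import *
g=cv2.imread("pics/w13.png",0)
for r in(150,180,210): 
    print(r,[int(x) for x in g[r,396:460:4]])
for u,v in((430,130),(425,180),(420,232)):
    for z in(.285,.295):
        w=onz("w13",u,v,z);print(u,v,z,(Rz.T@(w[:2]-p[:2])*1000).round(1))
# top view grip before (top crop ct: axis line)
for o in(ct(515,135),ct(645,120)):
    w=onz(*o,.293);print("top",(Rz.T@(w[:2]-p[:2])*1000).round(1))
go(*PW(30,-119,267),7.8)
```

```text
150 [230, 228, 232, 230, 234, 71, 107, 128, 163, 181, 192, 178, 150, 39, 42, 39]
180 [228, 233, 231, 231, 70, 108, 132, 140, 156, 159, 151, 129, 44, 41, 42, 46]
210 [38, 38, 36, 74, 125, 149, 162, 179, 184, 170, 128, 37, 36, 39, 40, 30]
430 130 0.285 [ 30.1 -67. ]
430 130 0.295 [ 26.  -65.8]
425 180 0.285 [  31.  -100.7]
425 180 0.295 [ 26.9 -97.9]
420 232 0.285 [  32.2 -139.6]
420 232 0.295 [  28. -135.]
top [ 29.7 -67.9]
top [  28.  -143.7]
t 20.32 pos [ 0.5642 -0.2006  0.362 ] yaw 8.81 tilt [ 0.076 -0.022 -0.997] w 0.0599 F [ 0.1  0.7 -0.2]
tool delta mm [ 70.9  -4.2 100.3] turn 1.01 q [-0.47  0.23  1.26  0.01  1.58 -0.62]
```

Request:
carry_out --series '[[[20,-2,5],0.5],[[26,-2,8],0.5],[[22,0,10],0],[[4,0,8],0],[[0,0,0],0],[[0,0,-0.5],0]]'

```text
clock: 20.82
position: [0.6362, -0.1791, 0.335]
ee_rot: [0.011, 0.997, 0.07, 0.035]
contact_force: [-0.2, 0.0, -0.6]
width: 0.0598
```

Run:
```python
from lid import *
go(*PW(30,-119,267),7.8);pp()
```

```text
t 20.82 pos [ 0.6362 -0.1791  0.335 ] yaw 8.04 tilt [ 0.071 -0.018 -0.997] w 0.0598 F [-0.2  0.  -0.6]
tool delta mm [-1.   7.5 68.3] turn 0.24 q [-0.39  0.33  1.17  0.01  1.56 -0.52]
press TCP [  26.3 -109.6  335. ]
```

Request:
carry_out --series '[[[0,4,18],0],[[0,4,20],0],[[0,0,18],0],[[0,0,9],0],[[0,0,0],0],[[0,0,-0.4],0]]'

```text
clock: 21.32
position: [0.6369, -0.1862, 0.2735]
ee_rot: [0.012, 0.997, 0.071, 0.036]
contact_force: [-0.1, -0.1, 0.1]
width: 0.0602
```

Run:
```python
from lid import *
go(*PW(30,-119,267),7.8);pp()
```

```text
t 21.32 pos [ 0.6369 -0.1862  0.2735] yaw 8.15 tilt [ 0.073 -0.019 -0.997] w 0.0602 F [-0.1 -0.1  0.1]
tool delta mm [3.5 2.  6.9] turn 0.35 q [-0.39  0.35  1.29  0.01  1.42 -0.54]
press TCP [  26.  -116.8  273.5]
```

Request:
carry_out --series '[[[2,1,5],0],[[1,0,3],0],[[0,0,-0.2],0]]'

```text
clock: 21.57
position: [0.6411, -0.1873, 0.2693]
ee_rot: [0.013, 0.997, 0.07, 0.038]
contact_force: [0.2, 0.6, -0.3]
width: 0.06
```

Request:
carry_out --series '[[[0,0,-0.3],0],[[0,0,-0.3],0],[[0,0,-0.3],0],[[0,0,-0.3],0],[[0,0,-0.3],0]]' --fingers 0 --squeeze 40

```text
clock: 21.98
position: [0.6429, -0.1874, 0.2724]
ee_rot: [0.014, 0.997, 0.07, 0.04]
contact_force: [2.3, -0.2, -4.3]
width: 0.0185
```

```bash
cat > arc.py <<'E'
from h import *
import sys
# remaining path of TCP relative to start stored in arc0.npy
pp()
s,M=st()
if len(sys.argv)>1: np.save("arc0.npy",s["position"])
o=np.load("arc0.npy")
c,n=np.cos(np.load("press.npy")[2]),np.sin(np.load("press.npy")[2])
print("w",s["width"].__round__(4),"F press",round(s["contact_force"][0]*c+s["contact_force"][1]*n,1),round(-s["contact_force"][0]*n+s["contact_force"][1]*c,1),round(s["contact_force"][2],1),"tilt",M[:,2].round(3),"t",round(s["clock"],2))
for a in(.1,.2,.3,.4,.5,.6,.72,.78):
    d=np.array([-135*np.sin(a)*c,-135*np.sin(a)*n,135*(np.cos(a)-1)])/1000
    print(a,(M.T@(o+d-s["position"])*1000).round(1))
E
python3 arc.py 1
```

```text
press TCP [  31.9 -118.8  272.4]
w 0.0185 F press 2.3 -0.6 -4.3 tilt [ 0.082 -0.022 -0.996] t 21.98
0.1 [-13.5  -0.1  -0.4]
0.2 [-26.9  -0.2   0.6]
0.3 [-40.2  -0.4   2.9]
0.4 [-53.2  -0.6   6.5]
0.5 [-65.8  -0.8  11.4]
0.6 [-77.8  -1.1  17.5]
0.72 [-91.4  -1.5  26.4]
0.78 [-97.7  -1.7  31.4]
```

Request:
carry_out --series '[[[-5,0,0.8],0],[[-7,0,0.3],0],[[-7,0,0.5],0],[[-7,0,0.8],0],[[-7,0,1],0]]'

```text
clock: 22.4
position: [0.6238, -0.1901, 0.2718]
ee_rot: [0.014, 0.996, 0.071, 0.059]
contact_force: [7.5, 1.6, -2.6]
width: 0.0186
```

```bash
python3 arc.py
```

```text
press TCP [  12.6 -118.9  271.8]
w 0.0186 F press 7.7 0.6 -2.6 tilt [ 0.119 -0.02  -0.993] t 22.4
0.1 [ 5.7 -0.1  0.7]
0.2 [-7.7 -0.2  1.2]
0.3 [-21.1  -0.4   3. ]
0.4 [-34.2  -0.6   6.2]
0.5 [-47.   -0.9  10.6]
0.6 [-59.2  -1.2  16.3]
0.72 [-73.1  -1.6  24.7]
0.78 [-79.6  -1.8  29.5]
```

Request:
carry_out --series '[[[-9,0,1],0],[[-9,0,1.5],0],[[-9,0,2],0],[[-9,0,2.5],0],[[-9,0,3],0],[[-9,0,3],0]]'

```text
clock: 22.9
position: [0.593, -0.1944, 0.2648]
ee_rot: [0.015, 0.993, 0.07, 0.09]
contact_force: [5.5, 1.9, 5.7]
width: 0.0184
```

```bash
python3 arc.py
```

```text
press TCP [ -18.6 -119.   264.8]
w 0.0184 F press 5.7 1.1 5.7 tilt [ 0.181 -0.018 -0.983] t 22.9
0.1 [37.6  0.1 -0.2]
0.2 [24.1 -0.  -0.6]
0.3 [10.7 -0.2  0.4]
0.4 [-2.6 -0.4  2.7]
0.5 [-15.6  -0.6   6.3]
0.6 [-28.2  -0.9  11.2]
0.72 [-42.6  -1.4  18.7]
0.78 [-49.4  -1.6  23.1]
```

Request:
carry_out --series '[[[-9,0,2.5],0],[[-9,0,3],0],[[-9,0,3.5],0],[[-9,0,4],0],[[-9,0,4.5],0],[[-9,0,5],0],[[-9,0,5],0]]'

```text
clock: 23.48
position: [0.5685, -0.198, 0.252]
ee_rot: [0.017, 0.988, 0.066, 0.139]
contact_force: [8.2, 4.0, 5.1]
width: 0.0183
```

```bash
cat >> arc.py <<'E'
p=np.load("press.npy"); g=s["position"]-.019*M[:,2]; d=g[:2]-p[:2]; x=1000*(d[0]*c+d[1]*n)
print("grip press x,z",x.round(1),(g[2]*1000).round(1),"lever angle",np.arctan2(30-x,g[2]*1000-150).round(3),"radius",np.hypot(30-x,g[2]*1000-150).round(1),"q",s["qpos"].round(2))
E
python3 arc.py
```

```text
press TCP [ -43.2 -119.3  252. ]
w 0.0183 F press 8.6 2.9 5.1 tilt [ 0.276 -0.016 -0.961] t 23.48
0.1 [64.7 -0.  -2.2]
0.2 [51.3  0.  -3.9]
0.3 [37.8 -0.1 -4.2]
0.4 [24.3 -0.2 -3.2]
0.5 [11.1 -0.4 -0.9]
0.6 [-1.9 -0.7  2.8]
0.72 [-16.9  -1.1   8.8]
0.78 [-24.1  -1.3  12.5]
grip press x,z -48.4 270.3 lever angle 0.578 radius 143.6 q [-0.53  0.17  1.63  0.14  1.09 -0.71]
```

Request:
carry_out --series '[[[-9,0,4.5],0],[[-9,0,5],0],[[-9,0,5],0],[[-9,0,5],0]]'

```text
clock: 23.82
position: [0.56, -0.1994, 0.2451]
ee_rot: [0.019, 0.983, 0.062, 0.17]
contact_force: [7.7, 6.8, 13.7]
width: 0.0186
```

```bash
python3 arc.py
```

```text
press TCP [ -51.9 -119.5  245.1]
w 0.0186 F press 8.5 5.7 13.7 tilt [ 0.337 -0.016 -0.941] t 23.82
0.1 [75.2 -0.5 -1.8]
0.2 [61.9 -0.3 -4.3]
0.3 [48.5 -0.3 -5.5]
0.4 [35.  -0.3 -5.4]
0.5 [21.6 -0.4 -3.9]
0.6 [ 8.4 -0.6 -1.1]
0.72 [-7. -1.  4.]
0.78 [-14.4  -1.2   7.3]
grip press x,z -58.2 262.9 lever angle 0.663 radius 143.3 q [-0.56  0.13  1.71  0.2   1.   -0.77]
```

Request:
carry_out --series '[[[-10,0,2],0],[[-10,0,2],0],[[-10,0,2],0],[[-10,0,2],0]]'

```text
clock: 24.15
position: [0.5567, -0.1999, 0.2426]
ee_rot: [0.018, 0.976, 0.055, 0.21]
contact_force: [26.6, 9.9, 1.2]
width: 0.0181
```

```bash
python3 arc.py | grep -v "^0"
```

```text
press TCP [ -55.2 -119.5  242.6]
w 0.0181 F press 27.7 6.2 1.2 tilt [ 0.412 -0.012 -0.911] t 24.15
grip press x,z -62.9 259.9 lever angle 0.702 radius 143.9 q [-0.6   0.1   1.79  0.29  0.91 -0.85]
```

Request:
carry_out --series '[[[-9,0,2.5],0],[[-9,0,2.5],0]]'

```text
clock: 24.32
position: [0.5574, -0.1997, 0.2424]
ee_rot: [0.018, 0.972, 0.052, 0.229]
contact_force: [23.9, 10.0, 3.2]
width: 0.0187
```

```bash
python3 -c "
from h import *
a=st()[0]; save('side','s14'); save('top','t14'); b=st()[0]
print(a['position'],b['position'],b['contact_force'])"; python3 arc.py | grep -v "^0"
```

```text
[ 0.55741289 -0.19974399  0.24236806] [ 0.55746448 -0.19976026  0.2423945 ] [22.72238173  9.80548549  3.01514085]
press TCP [ -54.4 -119.5  242.4]
w 0.0183 F press 23.8 6.6 3.0 tilt [ 0.447 -0.011 -0.894] t 24.42
grip press x,z -62.8 259.4 lever angle 0.704 radius 143.5 q [-0.62  0.09  1.82  0.33  0.87 -0.89]
```

Pushing further produced no more travel (0.702 → 0.704 rad) and the force stayed steady at about 24 N, well above the spring's 11 N. The lever is at its stop, so I hand in.

```bash
python3 -c "
from h import *
print(manip.sign_off())"
```

```text
the job is handed in; nothing more can be done
None
```

I slid the pan into the middle ring, flipped the catch over onto the head, pulled the lever to its stop, and handed the job in at about 24 s still holding it. No verdict came back.

- **Pan:** It was slid by its handle. My first placing was about 4 mm short. A corrective nudge on the handle's end overshot to about 6 mm the other way, so I regripped and drew it back. Before the lever pull, the lid edge lay within about 2.5 mm of the ring centre: side view +1.5/−1.2 mm, top view +0.8/−2.2 mm in press x/y.
- **Possible lift:** While first gripping the handle I felt about 3 N of upward pull for under half a second, before the slide. That may have raised the handle side by a millimetre or so. I lowered it again before sliding.
- **Catch:** The last picture I viewed shows the bar lying across the head, and the lever then moved well past the 0.15 rad it allows when set.
- **Lever:** It was pulled until more push gave no more travel, and is held with a steady force of about 24 N, against the roughly 11 N of its spring. My estimate of the angle is 0.70 rad, against the 0.72 rad stop. The grip's radius came out as 144 mm rather than 135 mm, so that angle is only approximate.
- **Not checked:** I had used up my pictures, so I did not view the foot on the lid or the scene after the pull. I never worked near the jar, bottle or rack. A side-view match partway through showed the jar unmoved; the bottle and rack were not rechecked.

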